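Reject a collarless bushing through the sprung flap

TASK

One of the three steel bushings standing on the blue plate came out of the press without the wide rubber collar round its foot. Hold that one near its top and push it, upright, down through the sprung flap in the lid of the locked reject box (do not just drop it on the flap), and let go once it holds the flap open, so that it falls inside and the flap shuts behind it. Leave the two good bushings standing where they are.

Things in the scene. Friction and masses are not known exactly. Their poses are not given: they have to be found in the camera images.
- plain_mid (a point): the reject: a plain upright steel cylinder, 34 mm diameter, 110 mm tall, no collar, 0.3 kg, on the blue plate (6 mm thick, on the table). The point is its centre, 55 mm up; z runs up its axis. Other things lying on the plate, save the good bushings, are under 50 mm tall. Gripped 30 mm above this point (25 mm below its top), about 65 mm stay free below the fingertips.
- good_a_mid (a point): a good bushing, leave alone: same steel cylinder (34 by 110 mm) but with a black rubber collar, 54 mm diameter, 12 mm high, round its foot. The point is its centre, 55 mm up; z up its axis. The three bushings stand in a rough row across the plate (roughly along y), about 80 to 115 mm apart.
- good_b_mid (a point): the other good bushing, with the same collar, to be left alone. The point is its centre, 55 mm up; z runs up its axis.
- mouth (a point): centre of the 60 x 60 mm mouth in the lid of the fixed grey reject box (140 x 140 x 180 mm tall), level with the lid's top; z up, x from the flap's hinge to its free edge, sides along x and y. A smooth guide runs 50 mm down inside. A bushing held upright at the centre with its foot 55 mm or more below the lid falls in by itself when let go; inside, it stands clear of the flap.
- flap (a joint): angle (rad) of the aluminium flap that closes the mouth flush with the lid: 0 shut (level), growing as it swings down into the box, at most 1.5. A spring shuts it; pushing it open at the mouth's centre takes about 4 to 6 N, so a bushing just set on its middle does not open it.
Not all that is in view belongs to the job. Leave any orange look-alike of the part that bears good_a_mid alone.

How it is judged:
By the outcome, as a careful person would: the job done as asked, in the order asked, and still so for the second after the job is handed in, with the robot touching nothing.
It also fails if it takes over 35 s, if anything falls off the work surface, if the arm or the gripper's body presses on something with over 40 N, if the wrist force passes 120 N, or if a joint passes its speed limit or range.

ROBOT

A 7-joint arm with a two-finger parallel gripper is mounted at the origin on the work surface. World frame = base frame: x ahead of the robot, y to its left, z up, the work surface at z = 0. Lengths are in m, angles in rad, forces in N, time in s.
With the tool pointing down it reaches from about 0.35 to 0.9 m from the base axis. Payload 8.1 kg.
Tool frame: the origin (TCP) lies on the centre line of the jaws, within the pads' length; the fingertips stand 17 mm ahead of it and the grasp point (between the pads) lies 2 mm behind it; z points along the fingers, y is the direction in which the jaws open and shut (so a half turn about z gives the same grasp; the last joint's range is limited). The gripper opens to 92 mm and grips with 3 to 60 N. Pads are 19 mm wide; open, the fingers measure 130 mm over their backs; the gripper's body (75 mm by 190 mm) begins 47 mm behind the grasp point.
Start: joints at [1.243, 0.434, 0.025, 1.573, -0.012, 1.134, -0.075], TCP at [0.139, -0.609, 0.219] pointing down, gripper open.
Joint ranges: [-2.62, 2.62], [-0.44, 2.09], [-1.27, 1.32], [0.08, 2.57], [-1.32, 4.46], [0.12, 2], [-2.74, 2.74]. Speed limits (rad/s): [2.22, 2.22, 3.01, 3.01, 3.14, 3.14, 3.14].

INTERFACE

Orientations are given as a rotation vector (axis times angle).
In Python, from cell import arm, imaging, job gives the robot as it stands.
- The arm moves only by the tool jog_arm, never from a script. Its argument "moves" is a list of rows, each an object with "fingers": the closure, from -1 (fully open) to 1 (shut); "xyz": the shift along the tool's x, y, z in cm, a list of three; "angular": the turn, a rotation vector about the tool's x, y, z in rad, a list of three. In form: [{"fingers": fingers, "xyz": [dx, dy, dz], "angular": [ax, ay, az]}, ...]. A call has 1 to 12 rows; each row is the pose to reach, as a shift and turn from the pose commanded when the call began, along the tool's axes at that moment; what a row does not reach only later rows make up. A row lasts 1/8 s, in which the tool goes at most 62.5 mm and 10.7 degrees, less where a joint would pass 70% of its speed; a pose out of reach is approached as far as the arm can. A call with a gripper value outside its range is refused whole. The fingers move at their own pace and stop on an object; "grip_force" is the grip in N (left out, the last holds). Time passes only in rows, so rows that repeat a pose let the fingers close. It gives the time, the measured TCP pose, the force and the opening at its end, in the units of the state.
- arm.observe(): the state, without advancing time (a new reading comes with each control period).
- imaging.get_image(name): name is "side" or "top"; returns the picture (480x640x3 uint8, red, green, blue); there is no depth.
- imaging.camera_params(name): a dict with "fx", "fy", "cx", "cy" (pixels), "dist" ([k1, k2, p1, p2, k3] as OpenCV has them; the pictures are not rectified), "rvec" (rotation vector, rad) and "tvec" (3), from world to camera coordinates, as OpenCV has them. Camera axes: x right, y down, z forward; pixel columns grow to the right and rows downward; lengths in m; the calibration is good to about 2 mm. A picture is of the moment at which its call begins. camera_params takes no time and is no camera call.
- job.sign_off(): hands the job in, once; it reports no verdict.
The state is a dict: "clock": time; "joints": joint angles; "dq": joint speeds; "joint_efforts": joint torques, N m; "position": TCP position; "ee_rot": TCP orientation; "force": force on the tool from outside, world axes, zero at the start; "ft_torque": the same for the moment, N m; "width": opening from 0.0 (shut) to 1.0 (fully open).
Only numpy, scipy, OpenCV 4.12 (cv2) and the standard library are available. Lean on these libraries where they do the work, as an engineer would, in place of code of your own. Each camera call takes 0.05 s, during which the arm holds its last target. There are 200 camera calls.

## Working session

There is one attempt and no reset: what is moved stays moved. The work goes in short steps, Python scripts to look and compute and a tool call to move; the robot and the scene stay as the last step left them, time stands still between calls to the robot, and variables do not carry over. Pictures are saved under pics/ and viewed, about 8 in all and at most 12, crops included, and the job is handed in when it is done.

Besides the shell and the picture viewer there is one more tool, called after "Emit:" as a command line: name --argument value ..., lists and objects as JSON in quotes. jog_arm: Moves the arm, as the interface text tells. Its arguments: {"type":"object","properties":{"moves":{"type":"array"},"grip_force":{"type":"number"}},"required":["moves"]}

```bash
mkdir -p pics; cat > h.py <<'E'
import numpy as np, cv2
from cell import arm, imaging, job
from scipy.spatial.transform import Rotation as R
def ray(cam,u,v):
    p=imaging.camera_params(cam);K=np.array([[p['fx'],0,p['cx']],[0,p['fy'],p['cy']],[0,0,1.]])
    n=cv2.undistortPoints(np.array([[[u,v]]],float),K,np.array(p['dist'],float))[0,0]
    Rm=cv2.Rodrigues(np.array(p['rvec'],float))[0];t=np.array(p['tvec'],float).ravel()
    return -Rm.T@t, Rm.T@np.array([n[0],n[1],1])
def atz(cam,u,v,z):
    c,d=ray(cam,u,v);return c+d*(z-c[2])/d[2]
def proj(cam,P):
    p=imaging.camera_params(cam);K=np.array([[p['fx'],0,p['cx']],[0,p['fy'],p['cy']],[0,0,1.]])
    return cv2.projectPoints(np.array(P,float).reshape(-1,1,3),np.array(p['rvec'],float),np.array(p['tvec'],float),K,np.array(p['dist'],float))[0][:,0]
def snap(cam,name,crop=None,s=1):
    im=imaging.get_image(cam)[:,:,::-1]
    if crop: x0,y0,x1,y1=crop; im=im[y0:y1,x0:x1]
    cv2.imwrite('pics/'+name,cv2.resize(im,None,fx=s,fy=s,interpolation=cv2.INTER_CUBIC))
E
python3 - <<'E'
from h import *
snap('top','t0.png');snap('side','s0.png')
for c in('top','side'):print(c,ray(c,320,240))
s=arm.observe();print(s['clock'],s['position'],R.from_rotvec(s['ee_rot']).as_matrix().round(3),s['force'],s['width'])
E
```

```text
top (array([ 0.44043385, -0.06207299,  1.0053602 ]), array([ 0.14583991,  0.01424885, -0.98925698]))
side (array([ 0.22691457, -0.74904288,  1.04547386]), array([ 0.30145503,  0.5881477 , -0.75050402]))
0.1 [ 0.13914046 -0.60883804  0.21783922] [[ 0.975  0.223 -0.   ]
 [ 0.223 -0.975  0.001]
 [-0.    -0.001 -1.   ]] [-0.63281835  0.20190198 -0.15073111] 0.9989123810871909
```

View pics/t0.png

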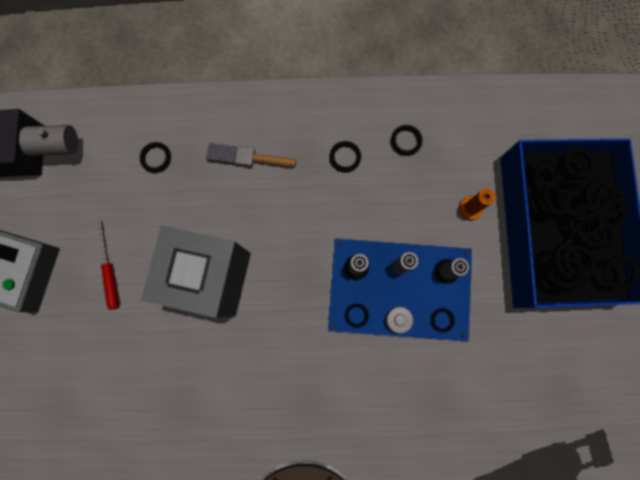

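View pics/s0.png

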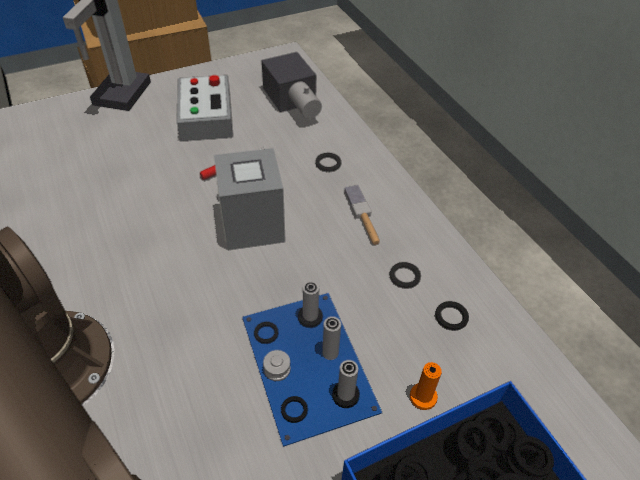

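The middle bushing (top ~(408,262), side ~(332,323)) shows no collar. The box mouth is at top ~(188,270), side ~(247,171). I'll enlarge both areas.

```bash
python3 - <<'E'
from h import *
import cv2
a=cv2.imread('pics/t0.png');b=cv2.imread('pics/s0.png')
f=lambda im,x,y,w,h,s:cv2.resize(im[y:y+h,x:x+w],None,fx=s,fy=s,interpolation=cv2.INTER_CUBIC)
A=np.vstack([f(a,335,235,140,60,5)[:, :700],f(a,140,225,140,60,5)]);cv2.imwrite('pics/c1.png',A[:600])
B=np.hstack([f(b,290,270,80,150,4),f(b,205,140,90,150,4)]);cv2.imwrite('pics/c2.png',B)
E
```

```text
(no output)
```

View pics/c1.png

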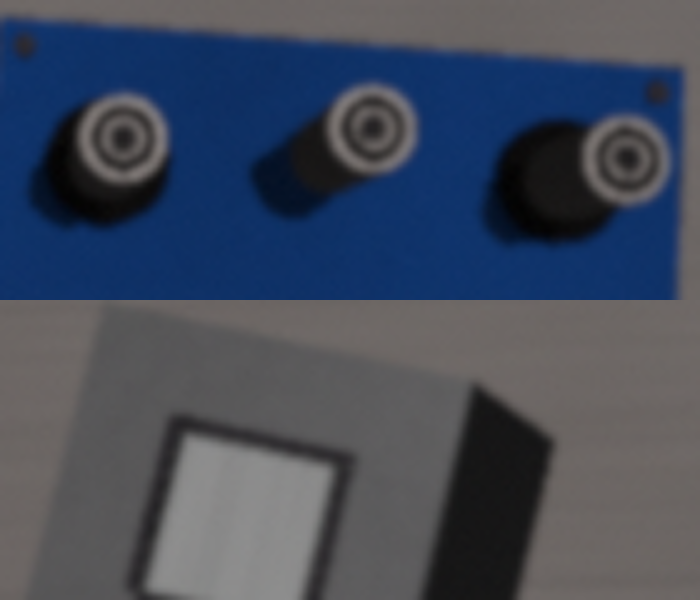

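View pics/c2.png

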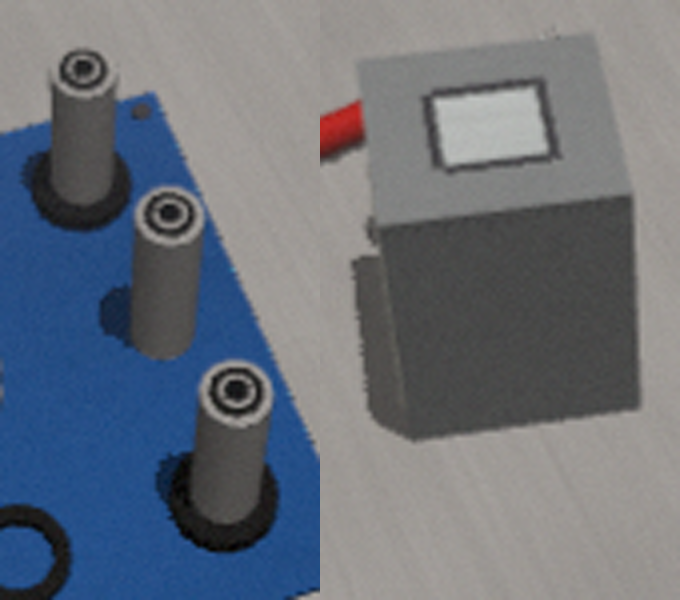

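The middle bushing is the plain one: its foot in the side view has no black ring. Its top is at top (409,260.2), side (332,323). The mouth centre is at top (188.1,269.3), side (247.2,171).

```bash
python3 - <<'E'
from h import *
for n,z,t,s in [('mid',.116,(409,260.2),(332,323)),('L',.116,(359.2,262.2),(310.5,286.6)),('Rr',.116,(459.6,266.6),(348.6,367.1)),('mouth',.18,(188.1,269.3),(247.2,171)),]:
  print(n,atz('top',*t,z).round(4),atz('side',*s,z).round(4))
for p in [(174,247.6),(210.6,256),(165.6,282.6)]: print(atz('top',*p,.18).round(4))
E
```

```text
mid [ 0.5272 -0.2192  0.116 ] [ 0.5291 -0.2223  0.116 ]
L [ 0.5263 -0.1233  0.116 ] [ 0.5283 -0.1261  0.116 ]
Rr [ 0.5119 -0.3162  0.116 ] [ 0.5143 -0.3197  0.116 ]
mouth [0.5161 0.1877 0.18  ] [0.5148 0.1842 0.18  ]
[0.5561 0.214  0.18  ]
[0.539 0.147 0.18 ]
[0.4933 0.2283 0.18  ]
```

Emit:
jog_arm --moves '[{"fingers": -1,"xyz": [46.6,-29.2,0],"angular": [0,0,-1.346]},{"fingers": -1,"xyz": [46.6,-29.2,0],"angular": [0,0,-1.346]},{"fingers": -1,"xyz": [46.6,-29.2,0],"angular": [0,0,-1.346]},{"fingers": -1,"xyz": [46.6,-29.2,0],"angular": [0,0,-1.346]},{"fingers": -1,"xyz": [46.6,-29.2,0],"angular": [0,0,-1.346]},{"fingers": -1,"xyz": [46.6,-29.2,0],"angular": [0,0,-1.346]},{"fingers": -1,"xyz": [46.6,-29.2,0],"angular": [0,0,-1.346]},{"fingers": -1,"xyz": [46.6,-29.2,0],"angular": [0,0,-1.346]},{"fingers": -1,"xyz": [46.6,-29.2,0],"angular": [0,0,-1.346]},{"fingers": -1,"xyz": [46.6,-29.2,0],"angular": [0,0,-1.346]},{"fingers": -1,"xyz": [46.6,-29.2,0],"angular": [0,0,-1.346]},{"fingers": -1,"xyz": [46.6,-29.2,0],"angular": [0,0,-1.346]}]' --grip_force 40

```text
clock: 1.6
position: [0.5275, -0.2223, 0.2183]
ee_rot: [-2.224, -2.219, 0.002]
force: [-0.7, -0.1, -0.2]
width: 0.995
```

```bash
python3 - <<'E'
from h import *
s=arm.observe();print(s['clock'],s['position'],R.from_rotvec(s['ee_rot']).as_matrix().round(3),s['force'],s['width'],s['joints'])
snap('side','s1.png',(240,180,440,330),4)
E
```

```text
1.6 [ 0.52748555 -0.22227258  0.21833836] [[ 0.002  1.    -0.001]
 [ 1.    -0.002 -0.001]
 [-0.001 -0.001 -1.   ]] [-0.72017257 -0.08663258 -0.18721547] 0.9946956238458723 [ 0.6239373   0.39023395 -0.43672792  1.6760504   0.18092123  1.11599608
  0.13377301]
```

View pics/s1.png

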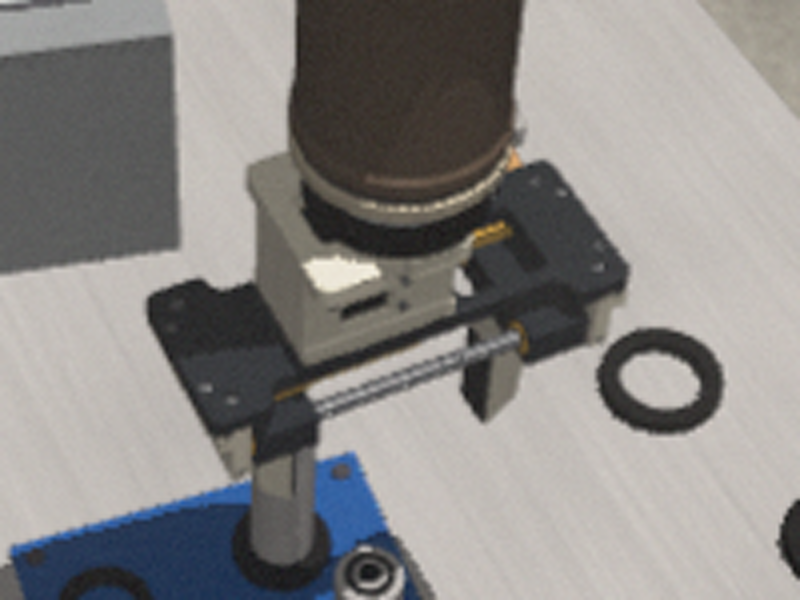

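The jaws are aligned along world x above the middle bushing, whose top is at crop (370,570), with the fingers on either side. Next I descend and grip.

Emit:
jog_arm --moves '[{"fingers": -1,"xyz": [0.1,0,4],"angular": [0,0,0]},{"fingers": -1,"xyz": [0.1,0,8],"angular": [0,0,0]},{"fingers": -1,"xyz": [0.1,0,11],"angular": [0,0,0]},{"fingers": -1,"xyz": [0.1,0,12.9],"angular": [0,0,0]},{"fingers": -1,"xyz": [0.1,0,12.9],"angular": [0,0,0]},{"fingers": 0.1,"xyz": [0.1,0,12.9],"angular": [0,0,0]},{"fingers": 1,"xyz": [0.1,0,12.9],"angular": [0,0,0]},{"fingers": 1,"xyz": [0.1,0,12.9],"angular": [0,0,0]},{"fingers": 1,"xyz": [0.1,0,12.9],"angular": [0,0,0]},{"fingers": 1,"xyz": [0.1,0,12.9],"angular": [0,0,0]},{"fingers": 1,"xyz": [0.1,0,12.9],"angular": [0,0,0]},{"fingers": 1,"xyz": [0.1,0,12.9],"angular": [0,0,0]}]' --grip_force 40

```text
clock: 3.15
position: [0.5285, -0.2198, 0.0895]
ee_rot: [2.221, 2.221, -0.0]
force: [-0.2, -1.7, -0.2]
width: 0.355
```

Emit:
jog_arm --moves '[{"fingers": 1,"xyz": [0,0,-2],"angular": [0,0,0]},{"fingers": 1,"xyz": [0,0,-6],"angular": [0,0,0]},{"fingers": 1,"xyz": [0,0,-11],"angular": [0,0,0]},{"fingers": 1,"xyz": [0,0,-16],"angular": [0,0,0]},{"fingers": 1,"xyz": [0,0,-20],"angular": [0,0,0]},{"fingers": 1,"xyz": [0,0,-21.5],"angular": [0,0,0]},{"fingers": 1,"xyz": [0,0,-21.5],"angular": [0,0,0]},{"fingers": 1,"xyz": [0,0,-21.5],"angular": [0,0,0]}]'

```text
clock: 4.15
position: [0.5276, -0.2197, 0.3023]
ee_rot: [-2.219, -2.219, 0.002]
force: [0.1, -0.6, -3.2]
width: 0.358
```

```bash
python3 - <<'E'
from h import *
s=arm.observe();print(s['clock'],s['position'],R.from_rotvec(s['ee_rot']).as_matrix().round(3),s['force'],s['width'],s['joints'])
snap('side','s2.png',(220,130,420,380),2.4)
E
```

```text
4.15 [ 0.52755215 -0.21967143  0.3023316 ] [[ 0.     1.    -0.003]
 [ 1.    -0.     0.001]
 [ 0.001 -0.003 -1.   ]] [ 0.09464155 -0.63704487 -3.24103544] 0.3582735419096574 [ 0.62939757  0.33299357 -0.44760619  1.5455458   0.1469853   1.2999825
  0.16334917]
```

View pics/s2.png

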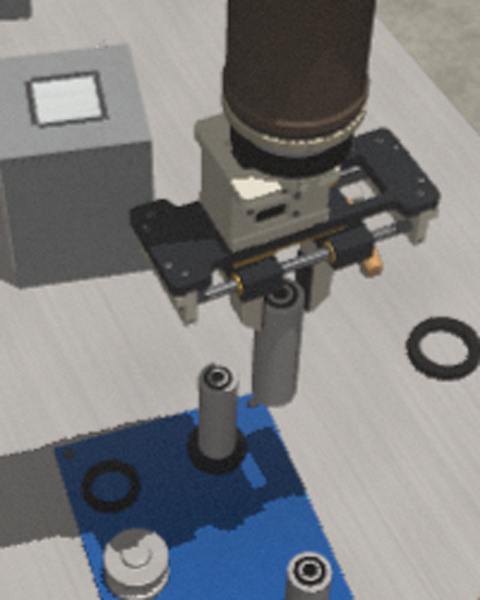

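The bushing is held upright and clear, and both good ones still stand. Next I carry it over the mouth.

Emit:
jog_arm --moves '[{"fingers": 1,"xyz": [4,-0.1,0],"angular": [0,0,0]},{"fingers": 1,"xyz": [9,-0.3,0],"angular": [0,0,0]},{"fingers": 1,"xyz": [14,-0.4,0],"angular": [0,0,0]},{"fingers": 1,"xyz": [19,-0.6,0],"angular": [0,0,0]},{"fingers": 1,"xyz": [24,-0.7,0],"angular": [0,0,0]},{"fingers": 1,"xyz": [29,-0.9,0],"angular": [0,0,0]},{"fingers": 1,"xyz": [34,-1.0,0],"angular": [0,0,0]},{"fingers": 1,"xyz": [38,-1.1,0],"angular": [0,0,0]},{"fingers": 1,"xyz": [40.6,-1.2,0],"angular": [0,0,0]},{"fingers": 1,"xyz": [40.6,-1.2,0],"angular": [0,0,0]},{"fingers": 1,"xyz": [40.6,-1.2,0],"angular": [0,0,0]},{"fingers": 1,"xyz": [40.6,-1.2,0],"angular": [0,0,0]}]'

```text
clock: 5.7
position: [0.5168, 0.1847, 0.304]
ee_rot: [2.224, 2.219, -0.002]
force: [0.2, 1.0, -3.0]
width: 0.357
```

```bash
python3 - <<'E'
from h import *
s=arm.observe();p=np.array(s['position']);print(s['clock'],p,R.from_rotvec(s['ee_rot']).as_matrix().round(3),s['force'],s['width'],s['joints'])
snap('side','s3.png',(180,80,330,230),4)
M=[.5155,.186,.18]
q=proj('side',[M,[p[0],p[1],p[2]+.027],[p[0],p[1],p[2]-.083]]);print(q,(q-[180,80])*4)
E
```

```text
5.7 [0.51675083 0.18474257 0.30402321] [[ 0.002  1.    -0.001]
 [ 1.    -0.002 -0.001]
 [-0.001 -0.001 -1.   ]] [ 0.18071649  0.98787182 -2.97013177] 0.3573825184899709 [ 0.03313726  0.32036375 -0.63077133  1.58770348  0.1945034   1.29811929
 -0.62818015]
[[247.19833252 170.4253312 ]
 [242.56691472 115.33529146]
 [246.56349433 156.59709692]] [[268.7933301  361.7013248 ]
 [250.26765889 141.34116585]
 [266.25397734 306.38838769]]
```

View pics/s3.png

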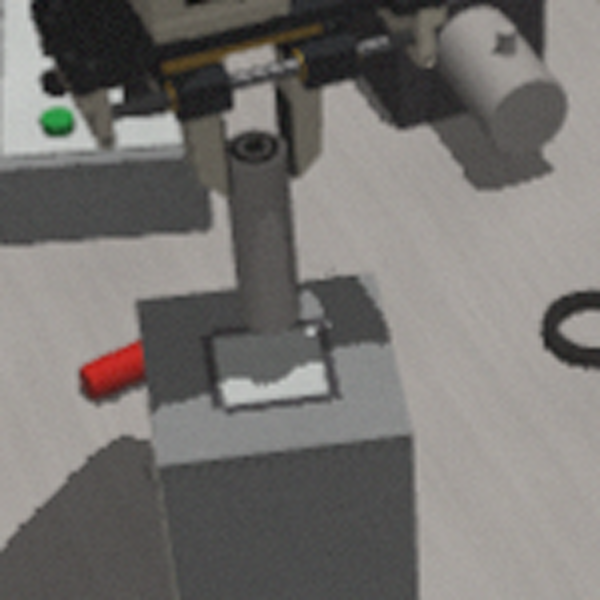

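Bushing foot at crop (270,318) and mouth centre at (272,367) both match the projections to within about 1 px at full scale, so it is aligned. Next I push down slowly.

Emit:
jog_arm --moves '[{"fingers": 1,"xyz": [0.1,-0.1,1.5],"angular": [0,0,0]},{"fingers": 1,"xyz": [0.1,-0.1,3],"angular": [0,0,0]},{"fingers": 1,"xyz": [0.1,-0.1,3.8],"angular": [0,0,0]},{"fingers": 1,"xyz": [0.1,-0.1,4.4],"angular": [0,0,0]},{"fingers": 1,"xyz": [0.1,-0.1,5],"angular": [0,0,0]},{"fingers": 1,"xyz": [0.1,-0.1,5.6],"angular": [0,0,0]},{"fingers": 1,"xyz": [0.1,-0.1,6.2],"angular": [0,0,0]},{"fingers": 1,"xyz": [0.1,-0.1,6.2],"angular": [0,0,0]}]' --grip_force 55

```text
clock: 6.75
position: [0.5173, 0.1872, 0.2431]
ee_rot: [2.221, 2.219, 0.004]
force: [4.6, -0.7, 1.0]
width: 0.355
```

```bash
python3 - <<'E'
from h import *
s=arm.observe();print(s['clock'],s['position'],s['force'],s['ft_torque'],s['width'])
snap('side','s4.png',(180,80,330,230),4)
E
```

```text
6.75 [0.51726065 0.18716537 0.24305351] [ 4.63331161 -0.72359287  0.9609293 ] [-0.13118906 -1.67652279  0.02358199] 0.355397557066861
```

View pics/s4.png

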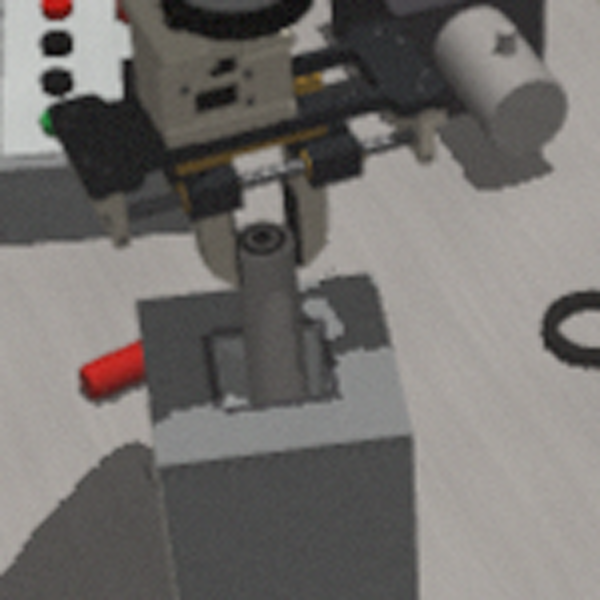

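The foot is inside the mouth and the flap is giving way, with about 4 N up and 4.6 N sideways. Continuing down.

Emit:
jog_arm --moves '[{"fingers": 1,"xyz": [0,0,0.6],"angular": [0,0,0]},{"fingers": 1,"xyz": [0,0,1.2],"angular": [0,0,0]},{"fingers": 1,"xyz": [0,0,1.8],"angular": [0,0,0]},{"fingers": 1,"xyz": [0,0,2.4],"angular": [0,0,0]},{"fingers": 1,"xyz": [0,0,3],"angular": [0,0,0]},{"fingers": 1,"xyz": [0,0,3.5],"angular": [0,0,0]},{"fingers": 1,"xyz": [0,0,3.8],"angular": [0,0,0]},{"fingers": 1,"xyz": [0,0,3.8],"angular": [0,0,0]},{"fingers": 1,"xyz": [0,0,3.8],"angular": [0,0,0]}]'

```text
clock: 7.92
position: [0.5155, 0.1871, 0.2044]
ee_rot: [2.222, 2.221, -0.0]
force: [3.5, 0.0, -2.9]
width: 0.36
```

```bash
python3 - <<'E'
from h import *
s=arm.observe();print(s['clock'],s['position'],s['force'],s['ft_torque'],s['width'],R.from_rotvec(s['ee_rot']).as_matrix().round(3))
p=np.array(s['position']);q=proj('side',[[p[0],p[1],p[2]+.027]]);print((q-[180,80])*4)
snap('side','s5.png',(180,80,330,230),4)
E
```

```text
7.925 [0.51554183 0.18707292 0.20444832] [ 3.4501627   0.03906534 -2.93318583] [-0.26946137 -1.02610884  0.05018075] 0.35954588626302253 [[ 0.  1. -0.]
 [ 1. -0. -0.]
 [-0. -0. -1.]]
[[261.23819913 289.75402932]]
```

View pics/s5.png

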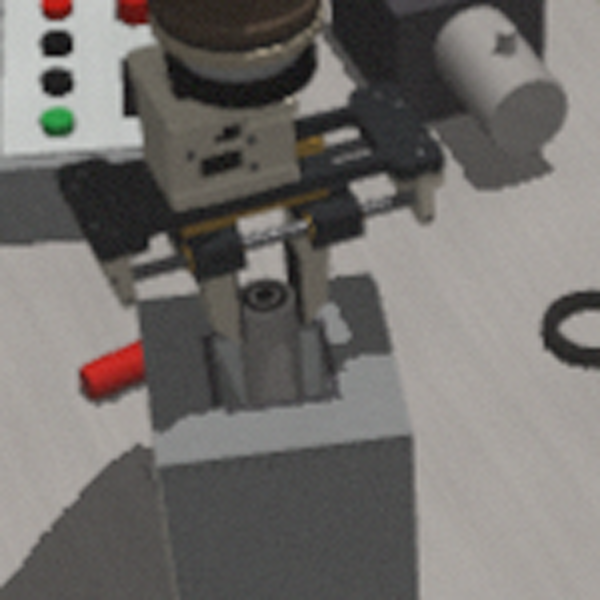

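The bushing hasn't slipped (top at crop (265,295)). The foot is about 58 mm below the lid and only a sideways flap force remains. Releasing, then raising the gripper.

Emit:
jog_arm --moves '[{"fingers": -1,"xyz": [0,0,0],"angular": [0,0,0]},{"fingers": -1,"xyz": [0,0,0],"angular": [0,0,0]},{"fingers": -1,"xyz": [0,0,0],"angular": [0,0,0]},{"fingers": -1,"xyz": [0,0,0],"angular": [0,0,0]},{"fingers": -1,"xyz": [0,0,0],"angular": [0,0,0]},{"fingers": -1,"xyz": [0,0,0],"angular": [0,0,0]},{"fingers": -1,"xyz": [0,0,-3],"angular": [0,0,0]},{"fingers": -1,"xyz": [0,0,-8],"angular": [0,0,0]},{"fingers": -1,"xyz": [0,0,-12],"angular": [0,0,0]},{"fingers": -1,"xyz": [0,0,-14],"angular": [0,0,0]},{"fingers": -1,"xyz": [0,0,-14],"angular": [0,0,0]},{"fingers": -1,"xyz": [0,0,-14],"angular": [0,0,0]}]'

```text
clock: 9.48
position: [0.5152, 0.1869, 0.3434]
ee_rot: [-2.221, -2.221, 0.002]
force: [0.4, -0.1, 0.2]
width: 1.002
```

```bash
python3 - <<'E'
from h import *
s=arm.observe();print(s['clock'],s['position'],s['force'],s['width'])
snap('side','s6.png',(180,80,480,430),1.7)
E
```

```text
9.475 [0.51518997 0.18686245 0.34341784] [ 0.41916888 -0.09037348  0.24243398] 1.0024585566555702
```

View pics/s6.png

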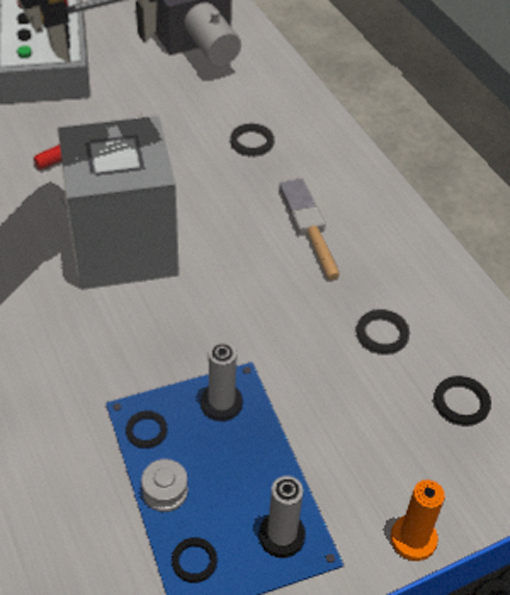

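The flap is shut (bright, level, at crop (115,153)), the bushing is gone inside, both good bushings stand, and the gripper is empty and clear.

```bash
python3 -c "
from cell import job;print(job.sign_off())"
```

```text
the job is handed in; nothing more can be done
None
```

The reject is in the box and the job is handed in at about 9.5 s on the robot's clock. The plain bushing was the middle one. I gripped it about 25 mm below its top, pushed it upright through the flap to about 58 mm below the lid, and let it go.

- **Last picture:** the flap is shut, both collared bushings are still standing on the plate, and the orange look-alike is untouched.
- **Arm:** the gripper is open and clear above the box, with the force reading near zero.
- **Readings on the way:** the forces I read between moves stayed under about 6 N.
- **Disagreement:** the top and side cameras differed by 2 to 4 mm on positions, so I used the average. It caused no trouble.
- **Not checked:** I can't see inside the box. That the bushing is in there rests on it having left the gripper, not being on the lid or table, and the flap being shut.

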